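Put the microscope accessories away in their nests

ROBOT

A 6-joint arm with a two-finger parallel gripper is mounted at the origin on the work surface. World frame = base frame: x ahead of the robot, y to its left, z up, the work surface at z = 0. Lengths are in m, angles in rad, forces in N, time in s.
With the tool pointing down it reaches from about 0.35 to 0.85 m from the base axis. Payload 8.1 kg.
Tool frame: the origin (TCP) lies midway between the tips of the shut fingers; the grasp point (between the pads) lies 19 mm behind it; z points along the fingers, y is the direction in which the jaws open and shut (so a half turn about z gives the same grasp; the last joint's range is limited). The gripper opens to 93 mm and grips with 3 to 60 N. Pads are 15 mm wide; open, the fingers measure 128 mm over their backs; the gripper's body (75 mm by 188 mm) begins 65 mm behind the grasp point.
Start: joints at [-1.356, 0.13, 1.488, -0, 1.523, -0.085], TCP at [0.177, -0.573, 0.219] pointing down, gripper open.
Joint ranges: [-2.96, 2.96], [-0.89, 2.26], [0.02, 2.5], [-1.34, 4.48], [0, 2.73], [-2.66, 2.66]. Speed limits (rad/s): [2.39, 2.39, 2.79, 3.14, 3.14, 3.14].

INTERFACE

Orientations are given as a rotation vector (axis times angle).
In Python, from plant import robot gives the robot as it stands. The module is installed in compiled form; this text tells all that it offers.
- The arm moves only by the shell command python3 -m pendant 'ROWS' [FORCE]. ROWS is JSON, a list of rows, each an object with "translation": the shift along the tool's x, y, z in mm, a list of three; "twist": the turn, a rotation vector about the tool's x, y, z in rad, a list of three; "grip": the opening, from -1 (shut) to 1 (fully open). A call has exactly 10 rows; each row shifts and turns the pose as measured when the row begins, along the tool's axes as they then stand; what a row does not reach is not made up. A row lasts 1/10 s, in which the tool goes at most 50 mm and 8.59 degrees, less where a joint would pass 70% of its speed; a pose out of reach is approached as far as the arm can. A call is refused whole if a number of a shift passes 50 or a number of a turn 0.15, either way. A call with a gripper value outside its range is refused whole. The fingers move at their own pace and stop on an object; FORCE is the grip in N (left out, the last holds). Time passes only in rows, so rows that do not move let the fingers close, or fill a call up. It gives the time, the measured TCP pose, the force and the opening at its end, in the units of the state.
- robot.read_state(): the state, without advancing time (a new reading comes with each control period).
- robot.read_camera(name): name is "scene" or "top" or "wrist"; returns (picture, depth): 400x640x3 uint8, red, green, blue; 400x640 float32, m along the optical axis (not along the pixel's ray), 0 where there is no reading.
- robot.camera_info(name): a dict with "vertical_fov" (degrees; the focal length in pixels is half the picture's height over the tangent of half this angle, whatever the lens; pixels are square), "cx", "cy" (the principal point, pixels), "cam_to_world" (4x4, takes a point from camera to world coordinates). Camera axes: x right, y up, looking along -z (the intrinsics and any distortion apply to the point x, -y, -z); pixel columns grow to the right and rows downward; lengths in m; the calibration is good to about 2 mm. A picture is of the moment at which its call begins: read the wrist's pose just before it. camera_info takes no time and is no camera call; for the wrist camera it gives the pose at the moment of the call.
- robot.close_job(): hands the job in, once; it reports no verdict.
The state is a dict: "t": time; "q": joint angles; "dq": joint speeds; "joint_torque": joint torques, N m; "tool_pos": TCP position; "orientation": TCP orientation; "force": force on the tool from outside, world axes, zero at the start; "wrist_torque": the same for the moment, N m; "opening": finger opening in m.
Only numpy, scipy, OpenCV 4.12 (cv2) and the standard library are available. Lean on these libraries where they do the work, as an engineer would, in place of code of your own. Each camera call takes 0.05 s, during which the arm holds its last target. There are 200 camera calls.

TASK

Put the four microscope accessories away: set the eyepiece, the objective, the filter cube and the slide box each into the white storage nest whose recess matches its outline in shape and size. Each must end standing inside its recess, flat on the recess floor and the same way up as it stands now. Do not tip over any of the four, nor the amber bottle that stands among them.

Things in the scene. Friction and masses are not known exactly. Their poses are not given: they have to be found in the camera images.
- eyepiece: Microscope eyepiece standing upright on its eyecup: black rubber eyecup 40 mm across from 0 to 10 mm height, above it a plain steel barrel 30 mm across up to the top at 50 mm, a dark lens on top. Loose, about 0.1 kg; grip the barrel, above the eyecup. Origin: centre of the underside; z up, along its axis.
- objective: Slim brass microscope objective standing upright: cylinder 22 mm across up to 38 mm height, then a cone narrowing to 12 mm across at the top, 50 mm; dark grooves near the foot. Loose, about 0.12 kg. Origin: centre of the underside; z up, along its axis.
- filter_cube: Dark metal filter cube, 36 x 36 mm in plan and 42 mm high, with round green windows on its top and three sides. Loose, about 0.11 kg. Origin: centre of the underside; x and y square to its side faces, z up.
- slide_box: Small closed wooden slide box, 80 mm long (along its x), 32 mm wide (along its y), 36 mm high, with a dark seam round it and a blank paper label on top. Loose, about 0.12 kg. Origin: centre of the underside; z up.
- nest_large_round: White plastic block 74 x 74 mm, 10 mm high, fixed to the bench, with one large round (56 mm across) recess in the middle of its top: 7 mm deep, its black rubber floor 3 mm above the bench, mouth edges chamfered 2 mm. It is the place of the eyepiece. Origin: centre of the underside, at bench height; z up.
- nest_small_round: White plastic block 56 x 56 mm, 10 mm high, fixed to the bench, with one small round (38 mm across) recess in the middle of its top: 7 mm deep, its black rubber floor 3 mm above the bench, mouth edges chamfered 2 mm. It is the place of the objective. Origin: centre of the underside, at bench height; z up.
- nest_square: White plastic block 66 x 66 mm, 10 mm high, fixed to the bench, with one square (52 x 52 mm) recess in the middle of its top: 7 mm deep, its black rubber floor 3 mm above the bench, mouth edges chamfered 2 mm. It is the place of the filter cube. Origin: centre of the underside, at bench height; z up, x and y along the sides of the block and of the recess.
- nest_long: White plastic block 108 x 60 mm, 10 mm high, fixed to the bench, with one oblong (96 mm along x, 48 mm along y) recess in the middle of its top: 7 mm deep, its black rubber floor 3 mm above the bench, mouth edges chamfered 2 mm. It is the place of the slide box. Origin: centre of the underside, at bench height; z up, x along the length of the recess.
- bottle: Bystander: small amber glass bottle with a black cap and a paper label, 42 mm across, 75 mm high, standing loose among the other things. It has no place to go and must not be tipped over. Other low things (dish, white beaker, metal weight, all under 50 mm high) stand around too. Origin: centre of the underside; z up.
Not all that is in view belongs to the job. What is shaped like the nest_long but pink is not meant.

How it is judged:
By the outcome, as a careful person would: the job done as asked, in the order asked, and still so for the second after the job is handed in, with the robot touching nothing.
It also fails if it takes over 99 s, if anything falls off the work surface, if the arm or the gripper's body presses on something with over 40 N, if the wrist force passes 120 N, or if a joint passes its speed limit or range.

## Working session

There is one attempt and no reset: what is moved stays moved. The work goes in short steps, Python scripts to look and compute and a shell command to move; the robot and the scene stay as the last step left them, time stands still between calls to the robot, and variables do not carry over. Pictures are saved under pics/ and viewed, about 12 in all and at most 16, crops included, and the job is handed in when it is done.

```bash
mkdir -p pics; cat > h.py <<'E'
import numpy as np, cv2
from plant import robot
def snap(n,f=None):
    im,d=robot.read_camera(n); i=robot.camera_info(n)
    if f: cv2.imwrite('pics/'+f,im[:,:,::-1])
    return im,d,i
def cloud(d,i):
    h,w=d.shape; f=h/2/np.tan(np.radians(i['vertical_fov'])/2)
    v,u=np.mgrid[0:h,0:w]
    x=(u-i['cx'])/f*d; y=-(v-i['cy'])/f*d
    P=np.stack([x,y,-d,np.ones_like(d)],-1)@np.array(i['cam_to_world']).T
    P=P[...,:3]; P[d==0]=np.nan
    return P
E
python3 - <<'E'
from h import *
s=robot.read_state(); print({k:np.round(v,3) for k,v in s.items()})
for n in('top','scene'):
    im,d,i=snap(n,n+'0.png'); print({k:(np.round(v,3) if not isinstance(v,str) else v) for k,v in i.items()})
    np.save(n+'0.npy',cloud(d,i)); P=cloud(d,i)[::100,::160]; print(np.round(P,3))
E
```

```text
{'t': np.float64(0.0), 'q': array([-1.356,  0.131,  1.489, -0.   ,  1.523, -0.085]), 'dq': array([ 0.   , -0.   , -0.001, -0.   , -0.002,  0.   ]), 'joint_torque': array([-1.0000e-03, -5.5986e+01, -4.9175e+01,  7.7000e-02,  3.6000e-02,
       -0.0000e+00]), 'tool_pos': array([ 0.177, -0.573,  0.218]), 'orientation': array([-3.105, -0.469,  0.   ]), 'force': array([-0.121, -0.361,  0.132]), 'wrist_torque': array([ 0.006, -0.001, -0.026]), 'opening': np.float64(0.093)}
{'vertical_fov': np.float64(48.555), 'cx': np.float64(319.657), 'cy': np.float64(198.056), 'cam_to_world': array([[-0.015,  0.992, -0.129,  0.405],
       [-1.   , -0.017, -0.009,  0.003],
       [-0.011,  0.128,  0.992,  1.15 ],
       [ 0.   ,  0.   ,  0.   ,  1.   ]])}
[[[ 1.502e+00  1.363e+00 -5.940e-01]
  [ 1.503e+00  6.910e-01 -6.200e-01]
  [ 1.507e+00  5.000e-03 -6.510e-01]
  [ 1.499e+00 -6.920e-01 -6.630e-01]]

 [[ 8.390e-01  8.800e-01 -4.000e-03]
  [ 8.300e-01  4.420e-01 -3.000e-03]
  [ 8.210e-01  9.000e-03 -1.000e-03]
  [ 8.130e-01 -4.210e-01 -3.000e-03]]

 [[ 5.630e-01  8.560e-01  0.000e+00]
  [ 5.560e-01  4.3
[... 417 characters left out ...]
-0.48 , -0.423],
       [-0.008,  0.642,  0.767,  0.722],
       [ 0.   ,  0.   ,  0.   ,  1.   ]])}
[[[-6.840e-01 -1.050e-01  1.670e-01]
  [ 2.050e-01 -3.700e-02  3.930e-01]
  [-1.480e-01  8.560e-01 -3.000e-03]
  [ 2.400e-01  1.621e+00 -1.500e-01]]

 [[-7.080e-01 -2.750e-01 -1.360e-01]
  [ 5.900e-02 -4.000e-02  9.800e-02]
  [ 2.920e-01  3.350e-01 -1.000e-03]
  [ 6.680e-01  6.040e-01  2.800e-02]]

 [[-3.500e-02 -4.640e-01  2.000e-03]
  [ 2.550e-01 -2.130e-01  0.000e+00]
  [ 5.630e-01  1.300e-02  3.600e-02]
  [ 8.430e-01  1.960e-01  8.900e-02]]

 [[ 2.310e-01 -5.720e-01  0.000e+00]
  [ 4.710e-01 -3.640e-01  1.000e-03]
  [ 7.090e-01 -1.580e-01 -0.000e+00]
  [ 9.450e-01  4.600e-02  0.000e+00]]]
```

View pics/top0.png

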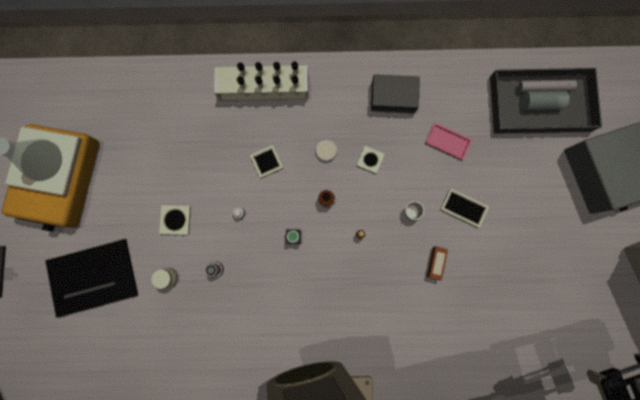

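View pics/scene0.png

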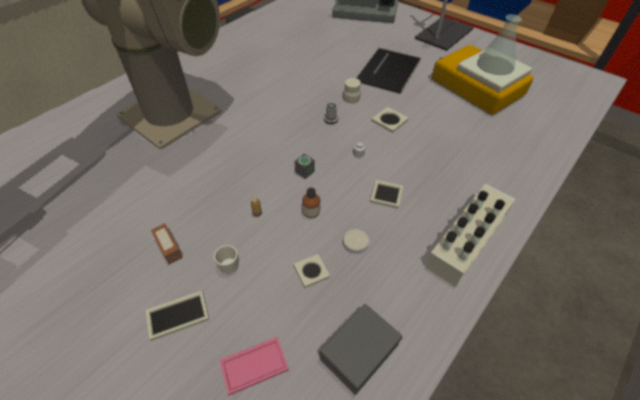

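The top view shows the eyepiece (214,270), objective (361,235), cube (293,237) and slide box (437,264). The nests are large round (175,220), small round (371,159), square (266,161) and long (465,208), and the bottle is at (327,198). The pink decoy is at (448,142).

```bash
python3 - <<'E'
from h import *
P=np.load('top0.npy'); im=cv2.imread('pics/top0.png')[:,:,::-1].astype(int)
def rect(m):
    q=P[m][:,:2]; q=q[~np.isnan(q).any(1)].astype(np.float32)
    (c,s,a)=cv2.minAreaRect(q*1000); return np.round(c),np.round(s),round(a,1),len(q)
W=im.min(-1)>135
for n,(u,v) in dict(sq=(266,161),sr=(371,159),lr=(175,220),lo=(465,208)).items():
    m=np.zeros(P.shape[:2],bool); m[v-30:v+30,u-30:u+30]=1
    sub=im[v-30:v+30,u-30:u+30]
    # nest block: P z in 4..16mm or by brightness of warm white
    k=m&(im[...,0]>175)
    k=cv2.morphologyEx(k.astype(np.uint8),cv2.MORPH_OPEN,np.ones((2,2)))
    nl,lab,st,_=cv2.connectedComponentsWithStats(k)
    j=1+np.argmax(st[1:,4]); print(n,rect(lab==j), 'max',sub.max(), 'z',np.nanmedian(P[lab==j][:,2]).round(3))
for n,(u,v,h) in dict(eye=(214,270,50),obj=(361,235,50),cube=(293,237,42),box=(437,264,36),bot=(327,198,75),dish=(327,151,20),beaker=(414,212,40),wt=(238,213,30),jar=(164,279,50)).items():
    m=np.zeros(P.shape[:2],bool); m[v-25:v+25,u-25:u+25]=1
    z=P[...,2]; k=m&(z>.010)
    print(n,'all',rect(k),'top',rect(m&(z>h/1000-.012)),'zmax',np.nanmax(z[k]).round(3))
    print('  med',np.round(np.nanmedian(P[m&(z>h/1000-.012)],0)*1000))
E
python3 -c "
import cv2
im=cv2.imread('pics/top0.png')[130:290,140:500];cv2.imwrite('pics/c.png',cv2.resize(im,None,fx=2.2,fy=2.2,interpolation=2))"
```

```text
Traceback (most recent call last):
ValueError: attempt to get argmax of an empty sequence
```

View pics/c.png

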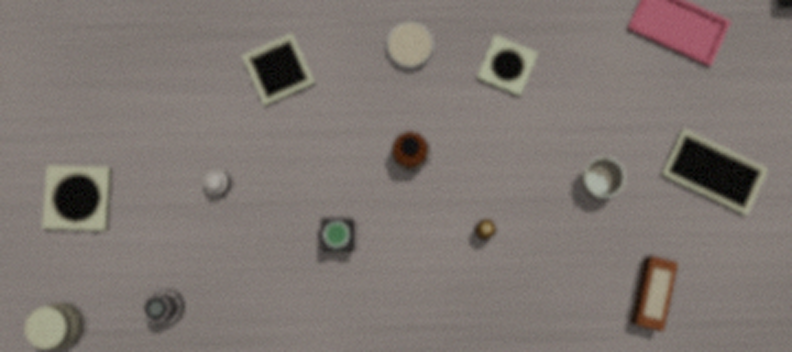

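The crop shows all the pieces clearly separated. The dark recesses segment well.

```bash
cat >> h.py <<'E'
def ray(uv,z,i,h=400):
    "pixels (n,2) -> world points on plane z"
    f=h/2/np.tan(np.radians(i['vertical_fov'])/2); uv=np.atleast_2d(uv).astype(float)
    T=np.array(i['cam_to_world'])
    D=np.stack([(uv[:,0]-i['cx'])/f,-(uv[:,1]-i['cy'])/f,-np.ones(len(uv))],-1)@T[:3,:3].T
    return T[:3,3]+D*((z-T[2,3])/D[:,2])[:,None]
def rect(mask,z,i):
    m=cv2.resize(mask.astype(np.uint8)*255,None,fx=4,fy=4,interpolation=cv2.INTER_LINEAR)>127
    v,u=np.nonzero(m); q=ray(np.c_[(u-1.5)/4,(v-1.5)/4],z,i)[:,:2].astype(np.float32)*1000
    c,s,a=cv2.minAreaRect(q); return 'cent',np.round(q.mean(0),1),'rect',np.round(c,1),np.round(s,1),round(a,1)
def comp(m,u,v):
    n,l,st,ce=cv2.connectedComponentsWithStats(m.astype(np.uint8))
    j=1+np.argmin(((ce[1:]-[u,v])**2).sum(1)-20*0*st[1:,4]+1e6*(st[1:,4]<12)); return l==j
E
python3 - <<'E'
from h import *
i=robot.camera_info('top'); P=np.load('top0.npy'); im=cv2.imread('pics/top0.png')[:,:,::-1].astype(int)
for n,(u,v) in dict(sq=(266,161),sr=(371,159),lr=(175,220),lo=(465,208)).items():
    print(n,'recess',rect(comp(im.max(-1)<70,u,v),.008,i))
for n,(u,v,h) in dict(eye=(214,270,50),obj=(361,235,50),cube=(293,237,42),box=(437,264,36),bot=(327,198,75),dish=(327,151,20),beaker=(414,212,40),wt=(238,213,30),jar=(164,279,50)).items():
    m=np.zeros(P.shape[:2],bool); m[v-25:v+25,u-25:u+25]=1; z=P[...,2]
    k=m&(z>.012); print(n,rect(comp(k,u,v),h*.5e-3,i),'zmax',np.round(np.nanpercentile(z[k],[50,90]),3))
    k=m&(z>h/1000-.012)
    print('  top',rect(comp(k,u,v),h*1e-3,i))
E
```

```text
sq recess ('cent', array([654.3, 152.6], dtype=float32), 'rect', array([654.1, 153. ]), array([50.3, 51.3]), 25.8)
sr recess ('cent', array([ 654. , -120.7], dtype=float32), 'rect', array([ 654.5, -121.4]), array([33.5, 34. ]), 44.2)
lr recess ('cent', array([503.8, 390.6], dtype=float32), 'rect', array([503.8, 390.4]), array([51.8, 51.3]), 89.1)
lo recess ('cent', array([ 522.6, -359.7], dtype=float32), 'rect', array([ 522.8, -359.5]), array([94.7, 46.9]), 62.9)
eye ('cent', array([373.8, 285.7], dtype=float32), 'rect', array([374.6, 284. ]), array([32.8, 45.3]), 20.9) zmax [0.049 0.052]
  top ('cent', array([373.6, 282.9], dtype=float32), 'rect', array([373.1, 282.7]), array([31.7, 28.5]), 89.2)
obj ('cent', array([457.8, -87.3], dtype=float32), 'rect', array([458. , -87.3]), array([22.2, 22.1]), 89.1) zmax [0.044 0.051]
  top ('cent', array([457.4, -87. ], dtype=float32), 'rect', array([458. , -86.5]), array([19.2, 19.1]), 89.1)
cube ('cent', array([453.5,  82.7], dtype=float32), 'rect', array([453.3,  82.6]), array([37.6, 37.5]), 89.4) zmax [0.042 0.045]
  top ('cent', array([453
[... 837 characters left out ...]
17.5, -230.1], dtype=float32), 'rect', array([ 517.2, -225.8]), array([50.6, 48.1]), 89.0) zmax [0.039 0.046]
  top ('cent', array([ 515.4, -226.2], dtype=float32), 'rect', array([ 515.1, -223. ]), array([46.9, 47.5]), 87.7)
wt ('cent', array([517.8, 225.2], dtype=float32), 'rect', array([518.6, 225.6]), array([30.6, 30.3]), 0.4) zmax [0.028 0.037]
  top ('cent', array([516.3, 222.5], dtype=float32), 'rect', array([516.5, 222. ]), array([29.2, 30.3]), 44.8)
jar ('cent', array([354.4, 407.5], dtype=float32), 'rect', array([355.6, 408.1]), array([65.2, 51.3]), 89.2) zmax [0.053 0.057]
  top ('cent', array([354.6, 405.2], dtype=float32), 'rect', array([354.4, 405.3]), array([51.5, 45.3]), 89.2)
```

Sizes agree with the spec (recesses 51, 34, 52 and 95x47 mm; box 82x36 mm; cube 37 mm). Next is a helper that gives the remaining shift in tool axes.

```bash
cat > g.py <<'E'
import sys
from h import *
from scipy.spatial.transform import Rotation as R
s=robot.read_state(); p=np.array(s['tool_pos']); A=R.from_rotvec(s['orientation']); M=A.as_matrix()
yaw=np.degrees(np.arctan2(M[1,0],M[0,0]))
print('t',round(s['t'],2),'pos',np.round(p*1000,1),'yaw',round(yaw,1),'q6',round(s['q'][5],2),'open',round(s['opening']*1000,1),'F',np.round(s['force'],1))
a=[float(x) for x in sys.argv[1:]]
for k in range(0,len(a),4):
    t=np.array(a[k:k+3])/1000; y=np.radians(a[k+3])
    T=R.from_matrix(np.array([[np.cos(y),np.sin(y),0],[np.sin(y),-np.cos(y),0],[0,0,-1]]).T.T)
    print(a[k:k+4],'shift mm',np.round(M.T@(t-p)*1000,1),'twist',np.round((A.inv()*T).as_rotvec(),3))
    p,A,M=t,T,T.as_matrix()
E
python3 g.py 450 -200 220 17.2 373 283 150 17.2 373 283 15 17.2
```

```text
t 0.1 pos [ 177.1 -572.7  217.7] yaw 17.2 q6 -0.09 open 93.0 F [ 0.5 -0.4 -0.7]
[450.0, -200.0, 220.0, 17.2] shift mm [ 370.8 -275.5   -1.8] twist [-0.002 -0.    -0.   ]
[373.0, 283.0, 150.0, 17.2] shift mm [  69.3 -484.2   70. ] twist [0. 0. 0.]
[373.0, 283.0, 15.0, 17.2] shift mm [  0.   0. 135.] twist [0. 0. 0.]
```

```bash
python3 -m pendant '[{"translation":[37,-28,0],"twist":[0,0,0],"grip":1},{"translation":[37,-28,0],"twist":[0,0,0],"grip":1},{"translation":[37,-28,0],"twist":[0,0,0],"grip":1},{"translation":[37,-28,0],"twist":[0,0,0],"grip":1},{"translation":[37,-28,0],"twist":[0,0,0],"grip":1},{"translation":[37,-28,0],"twist":[0,0,0],"grip":1},{"translation":[37,-28,0],"twist":[0,0,0],"grip":1},{"translation":[37,-28,0],"twist":[0,0,0],"grip":1},{"translation":[37,-28,0],"twist":[0,0,0],"grip":1},{"translation":[37,-28,0],"twist":[0,0,0],"grip":1}]' 15
python3 g.py 373 283 150 17.2
```

```text
t: 1.1
tool_pos: [0.4522, -0.1846, 0.213]
orientation: [-3.101, -0.451, 0.005]
force: [0.5, -0.9, -0.4]
opening: 0.0931
t 1.1 pos [ 452.2 -184.6  213. ] yaw 16.6 q6 0.79 open 93.1 F [ 0.5 -0.9 -0.4]
[373.0, 283.0, 150.0, 17.2] shift mm [  57.5 -470.3   66.8] twist [-0.008  0.002 -0.011]
```

```bash
python3 -m pendant '[{"translation":[6,-46,6],"twist":[0,0,0],"grip":1},{"translation":[6,-46,6],"twist":[0,0,0],"grip":1},{"translation":[6,-46,6],"twist":[0,0,0],"grip":1},{"translation":[6,-46,6],"twist":[0,0,0],"grip":1},{"translation":[6,-46,6],"twist":[0,0,0],"grip":1},{"translation":[6,-46,6],"twist":[0,0,0],"grip":1},{"translation":[6,-46,6],"twist":[0,0,0],"grip":1},{"translation":[6,-46,6],"twist":[0,0,0],"grip":1},{"translation":[6,-46,6],"twist":[0,0,0],"grip":1},{"translation":[6,-46,6],"twist":[0,0,0],"grip":1}]'
python3 g.py 373 283 150 17.2
python3 - <<'E'
from h import *
im,d,i=snap('wrist','w1.png'); np.save('w1.npy',cloud(d,i)); print(i['cx'],i['cy'],np.round(i['cam_to_world'],3))
E
```

```text
t: 2.1
tool_pos: [0.3731, 0.2918, 0.1525]
orientation: [-3.099, -0.451, 0.006]
force: [1.3, 0.1, 0.5]
opening: 0.0932
t 2.1 pos [373.1 291.8 152.5] yaw 16.6 q6 1.83 open 93.2 F [1.3 0.1 0.5]
[373.0, 283.0, 150.0, 17.2] shift mm [-2.6  8.4  2.5] twist [-0.01   0.003 -0.011]
325.35156016478055 199.12905579194822 [[ 0.289  0.914  0.284  0.45 ]
 [-0.957  0.28   0.073  0.319]
 [-0.013 -0.293  0.956  0.317]
 [ 0.     0.     0.     1.   ]]
```

View pics/w1.png

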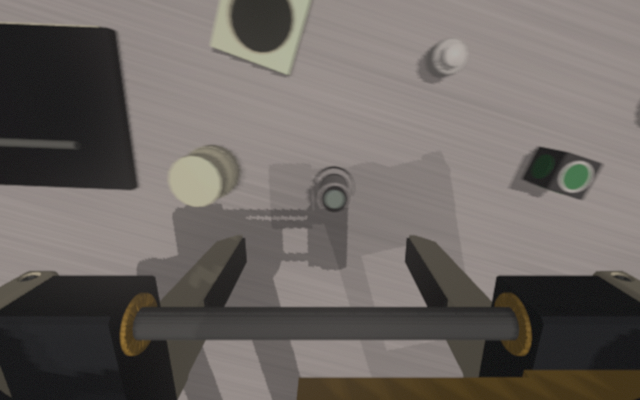

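The wrist view shows the eyepiece lens at (335,198) between the fingers. I'll cross-check its position.

```bash
python3 - <<'E'
from h import *
class _:pass
P=np.load('w1.npy'); m=np.zeros((400,640),bool); m[150:225,300:370]=1
k=m&(P[...,2]>.043); print(k.sum(),np.round(np.nanmean(P[k],0)*1000,1),np.round((np.nanmax(P[k],0)-np.nanmin(P[k],0))*1000))
i=robot.camera_info('wrist'); print(ray([[335,198]],.05,i)*1000)
E
```

```text
860 [374.  289.5  49.4] [29. 29.  9.]
[[373.86442124 290.49810646  50.        ]]
```

Top says y=283 and the wrist says 290. The arm may have been still moving, so I'll retake it settled.

```bash
sed -i "s/im,d=robot.read_camera(n); i=robot.camera_info(n)/i=robot.camera_info(n); im,d=robot.read_camera(n)/" h.py; python3 g.py; python3 - <<'E'
from h import *
for _ in range(2):
    im,d,i=snap('wrist'); P=cloud(d,i); m=np.zeros((400,640),bool); m[140:235,290:380]=1
    k=m&(P[...,2]>.043); print(k.sum(),np.round(np.nanmean(P[k],0)*1000,1),np.round((np.nanmax(P[k],0)-np.nanmin(P[k],0))*1000))
    k=m&(P[...,2]>.005);print(np.round((np.nanmax(P[k],0)+np.nanmin(P[k],0))*500))
    # large nest recess
    b=comp(im.max(-1)<70,262,15); print(b.sum(),rect(b,.008,i))
im,d,i=snap('top'); P=cloud(d,i); k=np.zeros((400,640),bool); k[120:245,125:225]=1
print(rect(comp((im.max(-1)<70),175,220),.008,i))
E
python3 g.py
```

```text
t 2.15 pos [370.7 297.6 151.4] yaw 16.7 q6 1.83 open 93.2 F [-4.4  1.4 -0.7]
877 [376.8 283.4  50.5] [30. 29. 10.]
[378. 283.  29.]
2561 ('cent', array([500.6, 388. ], dtype=float32), 'rect', array([498.2, 387.5]), array([39.4, 53.6]), 16.6)
865 [376.8 283.4  50.5] [30. 29. 10.]
[378. 283.  29.]
2512 ('cent', array([500.4, 387.8], dtype=float32), 'rect', array([498.2, 387.3]), array([38.5, 53. ]), 16.8)
('cent', array([503.8, 390.6], dtype=float32), 'rect', array([503.8, 390.4]), array([51.8, 51.3]), 89.1)
t 2.3 pos [373.1 290.6 152.2] yaw 16.7 q6 1.82 open 93.0 F [ 0.5 -0.2  0.6]
```

```bash
python3 g.py 375 283 15 17.2
python3 -m pendant '[{"translation":[0,3,20],"twist":[-0.005,0,0],"grip":1},{"translation":[0,3,20],"twist":[0,0,0],"grip":1},{"translation":[0,2,20],"twist":[0,0,0],"grip":1},{"translation":[0,0,20],"twist":[0,0,0],"grip":1},{"translation":[0,0,20],"twist":[0,0,0],"grip":1},{"translation":[0,0,15],"twist":[0,0,0],"grip":1},{"translation":[0,0,0],"twist":[0,0,0],"grip":1},{"translation":[0,0,0],"twist":[0,0,0],"grip":1},{"translation":[0,0,0],"twist":[0,0,0],"grip":1},{"translation":[0,0,0],"twist":[0,0,0],"grip":1}]'
python3 g.py 375 283 15 17.2
```

```text
t 2.3 pos [373.1 290.6 152.2] yaw 16.7 q6 1.82 open 93.0 F [ 0.5 -0.2  0.6]
[375.0, 283.0, 15.0, 17.2] shift mm [  0.3   9.1 137.1] twist [-0.009  0.005 -0.008]
t: 3.3
tool_pos: [0.382, 0.2715, 0.0375]
orientation: [-3.11, -0.432, -0.001]
force: [0.2, -0.4, -0.5]
opening: 0.093
t 3.3 pos [382.  271.5  37.5] yaw 15.8 q6 1.8 open 93.0 F [ 0.2 -0.4 -0.5]
[375.0, 283.0, 15.0, 17.2] shift mm [ -3.6 -12.9  22.5] twist [-0.002 -0.001 -0.024]
```

```bash

python3 -m pendant '[{"translation":[-2,-6,0],"twist":[0,0,-0.02],"grip":1},{"translation":[-2,-6,0],"twist":[0,0,0],"grip":1},{"translation":[0,0,10],"twist":[0,0,0],"grip":1},{"translation":[0,0,10],"twist":[0,0,0],"grip":1},{"translation":[0,0,0],"twist":[0,0,0],"grip":1},{"translation":[0,0,0],"twist":[0,0,0],"grip":1},{"translation":[0,0,0],"twist":[0,0,0],"grip":1},{"translation":[0,0,0],"twist":[0,0,0],"grip":1},{"translation":[0,0,0],"twist":[0,0,0],"grip":1},{"translation":[0,0,0],"twist":[0,0,0],"grip":1}]'
python3 g.py 375 283 15 17.2
```

```text
t: 4.3
tool_pos: [0.3751, 0.2839, 0.0174]
orientation: [-3.104, -0.467, -0.005]
force: [-0.0, 0.2, 0.3]
opening: 0.0931
t 4.3 pos [375.1 283.9  17.4] yaw 17.1 q6 1.81 open 93.1 F [-0.   0.2  0.3]
[375.0, 283.0, 15.0, 17.2] shift mm [-0.3  0.8  2.4] twist [-0.002 -0.004 -0.001]
```

```bash

python3 -m pendant '[{"translation":[0,0,0],"twist":[0,0,0],"grip":-1},{"translation":[0,0,0],"twist":[0,0,0],"grip":-1},{"translation":[0,0,0],"twist":[0,0,0],"grip":-1},{"translation":[0,0,0],"twist":[0,0,0],"grip":-1},{"translation":[0,0,0],"twist":[0,0,0],"grip":-1},{"translation":[0,0,0],"twist":[0,0,0],"grip":-1},{"translation":[0,0,0],"twist":[0,0,0],"grip":-1},{"translation":[0,0,0],"twist":[0,0,0],"grip":-1},{"translation":[0,0,0],"twist":[0,0,0],"grip":-1},{"translation":[0,0,0],"twist":[0,0,0],"grip":-1}]' 15
python3 g.py 375 283 60 17.2 503 390 70 17.2 503 390 21 17.2
```

```text
t: 5.3
tool_pos: [0.3755, 0.284, 0.0179]
orientation: [-3.104, -0.467, -0.007]
force: [-0.3, 0.3, -0.1]
opening: 0.0291
t 5.3 pos [375.5 284.   17.9] yaw 17.1 q6 1.81 open 29.1 F [-0.3  0.3 -0.1]
[375.0, 283.0, 60.0, 17.2] shift mm [ -0.6   0.7 -42.1] twist [-0.002 -0.005 -0.002]
[503.0, 390.0, 70.0, 17.2] shift mm [153.9 -64.4 -10. ] twist [0. 0. 0.]
[503.0, 390.0, 21.0, 17.2] shift mm [ 0.  0. 49.] twist [0. 0. 0.]
```

```bash

python3 -m pendant '[{"translation":[0,0,-15],"twist":[0,0,0],"grip":-1},{"translation":[0,0,-20],"twist":[0,0,0],"grip":-1},{"translation":[0,0,-15],"twist":[0,0,0],"grip":-1},{"translation":[22,-9,-1],"twist":[0,0,0],"grip":-1},{"translation":[26,-11,-1],"twist":[0,0,0],"grip":-1},{"translation":[26,-11,0],"twist":[0,0,0],"grip":-1},{"translation":[26,-11,0],"twist":[0,0,0],"grip":-1},{"translation":[26,-11,0],"twist":[0,0,0],"grip":-1},{"translation":[20,-8,0],"twist":[0,0,0],"grip":-1},{"translation":[0,0,0],"twist":[0,0,0],"grip":-1}]'
python3 g.py 502.5 390 21 17.2
python3 - <<'E'
from h import *
im,d,i=snap('wrist','w2.png');P=cloud(d,i)
b=comp(im.max(-1)<70,320,200); print(b.sum(),rect(b,.008,i))
E
python3 g.py 502.5 390 21 17.2
```

```text
t: 6.3
tool_pos: [0.4984, 0.3871, 0.0683]
orientation: [-3.106, -0.467, 0.002]
force: [0.0, -0.4, -1.6]
opening: 0.0293
t 6.3 pos [498.4 387.1  68.3] yaw 17.1 q6 1.85 open 29.3 F [ 0.  -0.4 -1.6]
[502.5, 390.0, 21.0, 17.2] shift mm [ 4.8 -1.5 47.3] twist [-0.001  0.001 -0.002]
2711 ('cent', array([511.3, 391.6], dtype=float32), 'rect', array([508.7, 390.6]), array([46.3, 54.1]), 14.0)
t 6.35 pos [497.3 386.3  67.9] yaw 17.1 q6 1.85 open 29.3 F [-0.7  0.6 -1.2]
[502.5, 390.0, 21.0, 17.2] shift mm [ 6.2 -2.  46.9] twist [-0.001  0.002 -0.002]
```

View pics/w2.png

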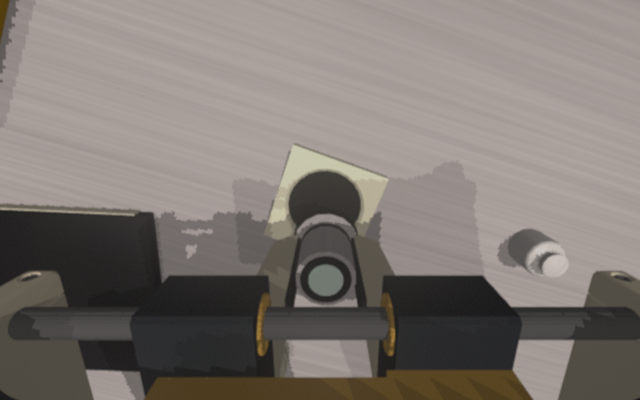

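The wrist view shows the held eyepiece upright and the recess at (325,200) just ahead, consistent with (504,390). Next: move over it and lower.

```bash

python3 -m pendant '[{"translation":[4,-1,0],"twist":[0,0,0],"grip":-1},{"translation":[3,-1,10],"twist":[0,0,0],"grip":-1},{"translation":[0,0,10],"twist":[0,0,0],"grip":-1},{"translation":[0,0,10],"twist":[0,0,0],"grip":-1},{"translation":[0,0,6],"twist":[0,0,0],"grip":-1},{"translation":[0,0,0],"twist":[0,0,0],"grip":-1},{"translation":[0,0,0],"twist":[0,0,0],"grip":-1},{"translation":[0,0,0],"twist":[0,0,0],"grip":-1},{"translation":[0,0,0],"twist":[0,0,0],"grip":-1},{"translation":[0,0,0],"twist":[0,0,0],"grip":-1}]'
python3 g.py 503.5 390 21 17.2
```

```text
t: 7.35
tool_pos: [0.5, 0.3878, 0.0272]
orientation: [3.105, 0.466, -0.011]
force: [0.4, 0.1, -2.1]
opening: 0.0294
t 7.35 pos [500.  387.8  27.2] yaw 17.1 q6 1.85 open 29.4 F [ 0.4  0.1 -2.1]
[503.5, 390.0, 21.0, 17.2] shift mm [ 4.  -1.1  6.2] twist [ 0.001  0.007 -0.002]
```

```bash

python3 -m pendant '[{"translation":[4,-1,0],"twist":[0,0,0],"grip":-1},{"translation":[1,0,3],"twist":[0,0,0],"grip":-1},{"translation":[0,0,3],"twist":[0,0,0],"grip":-1},{"translation":[0,0,0],"twist":[0,0,0],"grip":-1},{"translation":[0,0,0],"twist":[0,0,0],"grip":-1},{"translation":[0,0,0],"twist":[0,0,0],"grip":-1},{"translation":[0,0,0],"twist":[0,0,0],"grip":-1},{"translation":[0,0,0],"twist":[0,0,0],"grip":-1},{"translation":[0,0,0],"twist":[0,0,0],"grip":-1},{"translation":[0,0,0],"twist":[0,0,0],"grip":-1}]'
python3 g.py 503.5 390 21 17.2
```

```text
t: 8.35
tool_pos: [0.5055, 0.3908, 0.0215]
orientation: [3.106, 0.466, -0.008]
force: [-0.5, -0.6, -0.8]
opening: 0.0293
t 8.35 pos [505.5 390.8  21.5] yaw 17.1 q6 1.85 open 29.3 F [-0.5 -0.6 -0.8]
[503.5, 390.0, 21.0, 17.2] shift mm [-2.1  0.2  0.5] twist [ 0.     0.006 -0.002]
```

```bash

python3 -m pendant '[{"translation":[0,0,0],"twist":[0,0,0],"grip":0.3},{"translation":[0,0,0],"twist":[0,0,0],"grip":0.3},{"translation":[0,0,0],"twist":[0,0,0],"grip":0.3},{"translation":[0,0,0],"twist":[0,0,0],"grip":0.3},{"translation":[0,0,-20],"twist":[0,0,0],"grip":0.3},{"translation":[0,0,-30],"twist":[0,0,0],"grip":0.3},{"translation":[0,0,-40],"twist":[0,0,0],"grip":0.3},{"translation":[0,0,-40],"twist":[0,0,0],"grip":0.3},{"translation":[0,0,-20],"twist":[0,0,0],"grip":0.3},{"translation":[0,0,0],"twist":[0,0,0],"grip":0.3}]'
python3 g.py 458 -87 150 17.2  458 -87 14 17.2
python3 - <<'E'
from h import *
im,d,i=snap('wrist','w3.png');P=cloud(d,i)
k=P[...,2]>.045; k[:,:250]=0;k[:,400:]=0;k[230:]=0; print(k.sum(),np.round(np.nanmean(P[k],0)*1000,1))
E
```

```text
t: 9.35
tool_pos: [0.5054, 0.3905, 0.1759]
orientation: [3.105, 0.466, -0.012]
force: [0.4, 0.9, 0.1]
opening: 0.0603
t 9.35 pos [505.4 390.5 175.9] yaw 17.1 q6 1.85 open 60.3 F [0.4 0.9 0.1]
[458.0, -87.0, 150.0, 17.2] shift mm [-185.3  442.5   27.8] twist [ 0.001  0.008 -0.002]
[458.0, -87.0, 14.0, 17.2] shift mm [  0.   0. 136.] twist [0. 0. 0.]
764 [506.5 390.3  53.4]
```

View pics/w3.png

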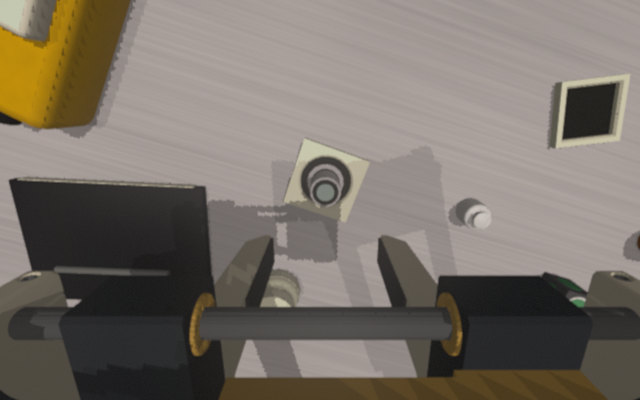

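The eyepiece is seated at (325,182), its top at 53.4 mm (50 plus the 3 mm floor). Now the objective.

```bash

python3 -m pendant '[{"translation":[-18,43,3],"twist":[0,0,0],"grip":0.3},{"translation":[-18,43,3],"twist":[0,0,0],"grip":0.3},{"translation":[-18,43,3],"twist":[0,0,0],"grip":0.3},{"translation":[-18,43,3],"twist":[0,0,0],"grip":0.3},{"translation":[-18,43,3],"twist":[0,0,0],"grip":0.3},{"translation":[-18,43,3],"twist":[0,0,0],"grip":0.3},{"translation":[-18,43,3],"twist":[0,0,0],"grip":0.3},{"translation":[-18,43,3],"twist":[0,0,0],"grip":0.3},{"translation":[-18,43,3],"twist":[0,0,0],"grip":0.3},{"translation":[-18,43,3],"twist":[0,0,0],"grip":0.3}]'
python3 -m pendant '[{"translation":[0,0,0],"twist":[0,0,0],"grip":0.3},{"translation":[0,0,0],"twist":[0,0,0],"grip":0.3},{"translation":[0,0,0],"twist":[0,0,0],"grip":0.3},{"translation":[0,0,0],"twist":[0,0,0],"grip":0.3},{"translation":[0,0,0],"twist":[0,0,0],"grip":0.3},{"translation":[0,0,0],"twist":[0,0,0],"grip":0.3},{"translation":[0,0,0],"twist":[0,0,0],"grip":0.3},{"translation":[0,0,0],"twist":[0,0,0],"grip":0.3},{"translation":[0,0,0],"twist":[0,0,0],"grip":0.3},{"translation":[0,0,0],"twist":[0,0,0],"grip":0.3}]'
python3 - <<'E'
from h import *
im,d,i=snap('wrist','w4.png');P=cloud(d,i)
k=(P[...,2]>.030)&(np.hypot(P[...,0]-.458,P[...,1]+.087)<.03)&(P[...,2]<.055); print(k.sum(),rect(k,.044,i),np.round(np.nanmean(P[k],0)*1000,1))
E
python3 g.py 458 -87 150 17.2  458 -87 14 17.2
```

```text
t: 10.4
tool_pos: [0.446, -0.0855, 0.1236]
orientation: [3.103, 0.483, -0.055]
force: [-0.1, 0.4, -0.4]
opening: 0.0604
t: 11.4
tool_pos: [0.4421, -0.0847, 0.1172]
orientation: [-3.101, -0.481, 0.068]
force: [-0.1, -0.7, -1.1]
opening: 0.0608
596 ('cent', array([461.7, -88.1], dtype=float32), 'rect', array([461.8, -87.9]), array([22.7, 21.1]), 17.9) [462.  -87.9  44.7]
t 11.45 pos [442.1 -84.8 117.2] yaw 17.7 q6 0.98 open 60.3 F [ 0.  -0.1 -0.6]
[458.0, -87.0, 150.0, 17.2] shift mm [ 13.1   6.6 -33.5] twist [-0.009  0.043  0.008]
[458.0, -87.0, 14.0, 17.2] shift mm [  0.   0. 136.] twist [0. 0. 0.]
```

```bash

python3 -m pendant '[{"translation":[8,4,0],"twist":[-0.005,0.022,0],"grip":0.3},{"translation":[7,3,10],"twist":[-0.004,0.021,0],"grip":0.3},{"translation":[0,0,18],"twist":[0,0,0],"grip":0.3},{"translation":[0,0,18],"twist":[0,0,0],"grip":0.3},{"translation":[0,0,12],"twist":[0,0,0],"grip":0.3},{"translation":[0,0,0],"twist":[0,0,0],"grip":0.3},{"translation":[0,0,0],"twist":[0,0,0],"grip":0.3},{"translation":[0,0,0],"twist":[0,0,0],"grip":0.3},{"translation":[0,0,0],"twist":[0,0,0],"grip":0.3},{"translation":[0,0,0],"twist":[0,0,0],"grip":0.3}]'
python3 g.py 460 -87.5 14 17.2
```

```text
t: 12.45
tool_pos: [0.4646, -0.0889, 0.0604]
orientation: [3.101, 0.479, 0.022]
force: [-0.1, 0.1, 0.0]
opening: 0.0604
t 12.45 pos [464.6 -88.9  60.4] yaw 17.6 q6 0.96 open 60.4 F [-0.1  0.1  0. ]
[460.0, -87.5, 14.0, 17.2] shift mm [-4.6 -3.  46.4] twist [ 0.006 -0.014  0.006]
```

```bash

python3 -m pendant '[{"translation":[-4,-3,0],"twist":[0.006,-0.014,0],"grip":0.3},{"translation":[0,0,10],"twist":[0,0,0],"grip":0.3},{"translation":[0,0,10],"twist":[0,0,0],"grip":0.3},{"translation":[0,0,12],"twist":[0,0,0],"grip":0.3},{"translation":[0,0,12],"twist":[0,0,0],"grip":0.3},{"translation":[0,0,0],"twist":[0,0,0],"grip":0.3},{"translation":[0,0,0],"twist":[0,0,0],"grip":0.3},{"translation":[0,0,0],"twist":[0,0,0],"grip":0.3},{"translation":[0,0,0],"twist":[0,0,0],"grip":0.3},{"translation":[0,0,0],"twist":[0,0,0],"grip":0.3}]'
python3 g.py 460 -87.5 14 17.2
```

```text
t: 13.45
tool_pos: [0.4592, -0.087, 0.0123]
orientation: [-3.104, -0.48, 0.003]
force: [0.8, -0.3, -0.7]
opening: 0.061
t 13.45 pos [459.2 -87.   12.3] yaw 17.6 q6 0.97 open 61.0 F [ 0.8 -0.3 -0.7]
[460.0, -87.5, 14.0, 17.2] shift mm [ 0.6  0.7 -1.7] twist [-0.001  0.002  0.006]
```

```bash

python3 -m pendant '[{"translation":[0,0,0],"twist":[0,0,0],"grip":-1},{"translation":[0,0,0],"twist":[0,0,0],"grip":-1},{"translation":[0,0,0],"twist":[0,0,0],"grip":-1},{"translation":[0,0,0],"twist":[0,0,0],"grip":-1},{"translation":[0,0,0],"twist":[0,0,0],"grip":-1},{"translation":[0,0,0],"twist":[0,0,0],"grip":-1},{"translation":[0,0,0],"twist":[0,0,0],"grip":-1},{"translation":[0,0,0],"twist":[0,0,0],"grip":-1},{"translation":[0,0,0],"twist":[0,0,0],"grip":-1},{"translation":[0,0,0],"twist":[0,0,0],"grip":-1}]'
python3 g.py 458 -87 60 17.2 654 -121 75 17.2
```

```text
t: 14.45
tool_pos: [0.4603, -0.0874, 0.0136]
orientation: [3.104, 0.48, 0.0]
force: [-0.7, -0.1, 0.3]
opening: 0.0211
t 14.45 pos [460.3 -87.4  13.6] yaw 17.6 q6 0.97 open 21.1 F [-0.7 -0.1  0.3]
[458.0, -87.0, 60.0, 17.2] shift mm [ -2.1  -1.  -46.4] twist [ 0.    -0.     0.006]
[654.0, -121.0, 75.0, 17.2] shift mm [177.2  90.4 -15. ] twist [0. 0. 0.]
```

```bash

python3 -m pendant '[{"translation":[0,0,-18],"twist":[0,0,0],"grip":-1},{"translation":[0,0,-22],"twist":[0,0,0],"grip":-1},{"translation":[0,0,-20],"twist":[0,0,0],"grip":-1},{"translation":[25,13,0],"twist":[0,0,0],"grip":-1},{"translation":[30,15,0],"twist":[0,0,0],"grip":-1},{"translation":[32,16,0],"twist":[0,0,0],"grip":-1},{"translation":[32,16,0],"twist":[0,0,0],"grip":-1},{"translation":[30,15,0],"twist":[0,0,0],"grip":-1},{"translation":[20,10,0],"twist":[0,0,0],"grip":-1},{"translation":[0,0,0],"twist":[0,0,0],"grip":-1}]'
python3 - <<'E'
from h import *
for _ in range(2): im,d,i=snap('wrist','w5.png')
b=comp(im.max(-1)<70,320,200); print(b.sum(),rect(b,.008,i))
E
python3 g.py 654 -121 17 17.2
```

```text
t: 15.45
tool_pos: [0.6512, -0.1175, 0.0722]
orientation: [-3.103, -0.479, 0.006]
force: [-0.7, -0.4, -0.8]
opening: 0.0212
3984 ('cent', array([ 610.6, -132.6], dtype=float32), 'rect', array([ 611.4, -132.4]), array([125.4,  80.4]), 15.5)
t 15.55 pos [ 648.8 -117.    71.9] yaw 17.6 q6 1.01 open 21.1 F [-0.3 -0.2 -1. ]
[654.0, -121.0, 17.0, 17.2] shift mm [ 4.1  5.6 54.8] twist [-0.003  0.005  0.006]
```

View pics/w5.png

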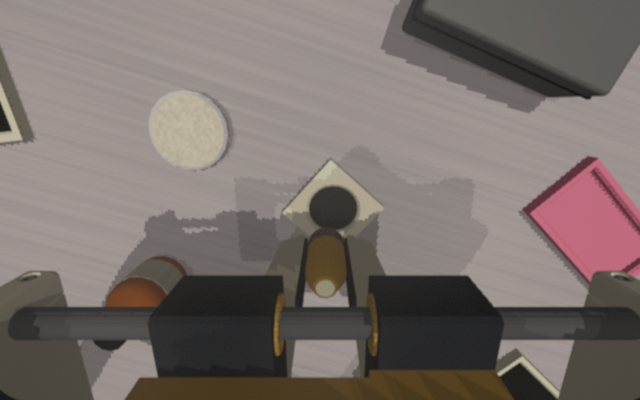

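The recess is at about (333,208), just ahead of the held objective, and the bottle stands at left.

```bash
python3 - <<'E'
from h import *
i=robot.camera_info('wrist'); print(np.round(ray([[333,208],[283,210],[383,208],[331,160]],.01,i)*1000,1))
E
python3 -m pendant '[{"translation":[4,5,0],"twist":[0,0,0],"grip":-1},{"translation":[1,1,10],"twist":[0,0,0],"grip":-1},{"translation":[0,0,12],"twist":[0,0,0],"grip":-1},{"translation":[0,0,10],"twist":[0,0,0],"grip":-1},{"translation":[0,0,6],"twist":[0,0,0],"grip":-1},{"translation":[0,0,0],"twist":[0,0,0],"grip":-1},{"translation":[0,0,0],"twist":[0,0,0],"grip":-1},{"translation":[0,0,0],"twist":[0,0,0],"grip":-1},{"translation":[0,0,0],"twist":[0,0,0],"grip":-1},{"translation":[0,0,0],"twist":[0,0,0],"grip":-1}]'
python3 g.py 654 -121 17 17.2
```

```text
[[ 655.2 -121.4   10. ]
 [ 642.   -85.3   10. ]
 [ 666.9 -158.    10. ]
 [ 690.1 -108.6   10. ]]
t: 16.55
tool_pos: [0.6513, -0.1207, 0.0298]
orientation: [-3.101, -0.479, 0.014]
force: [0.3, -0.3, -2.1]
opening: 0.0211
t 16.55 pos [ 651.3 -120.7   29.8] yaw 17.6 q6 1.0 open 21.1 F [ 0.3 -0.3 -2.1]
[654.0, -121.0, 17.0, 17.2] shift mm [ 2.6  1.1 12.7] twist [-0.005  0.008  0.006]
```

```bash
python3 -m pendant '[{"translation":[3,1,0],"twist":[-0.004,0.008,0],"grip":-1},{"translation":[0,0,4],"twist":[0,0,0],"grip":-1},{"translation":[0,0,4],"twist":[0,0,0],"grip":-1},{"translation":[0,0,3],"twist":[0,0,0],"grip":-1},{"translation":[0,0,1],"twist":[0,0,0],"grip":-1},{"translation":[0,0,0],"twist":[0,0,0],"grip":-1},{"translation":[0,0,0],"twist":[0,0,0],"grip":-1},{"translation":[0,0,0],"twist":[0,0,0],"grip":-1},{"translation":[0,0,0],"twist":[0,0,0],"grip":-1},{"translation":[0,0,0],"twist":[0,0,0],"grip":-1}]'
python3 g.py 654 -121 16 17.2
```

```text
t: 17.55
tool_pos: [0.6554, -0.1209, 0.0174]
orientation: [-3.105, -0.479, -0.002]
force: [-1.0, 0.1, -0.3]
opening: 0.0213
t 17.55 pos [ 655.4 -120.9   17.4] yaw 17.6 q6 1.0 open 21.3 F [-1.   0.1 -0.3]
[654.0, -121.0, 16.0, 17.2] shift mm [-1.3 -0.3  1.4] twist [-0.    -0.002  0.006]
```

```bash
python3 -m pendant '[{"translation":[0,0,1],"twist":[0,0,0],"grip":-1},{"translation":[0,0,0],"twist":[0,0,0],"grip":-1},{"translation":[0,0,0],"twist":[0,0,0],"grip":0.3},{"translation":[0,0,0],"twist":[0,0,0],"grip":0.3},{"translation":[0,0,0],"twist":[0,0,0],"grip":0.3},{"translation":[0,0,0],"twist":[0,0,0],"grip":0.3},{"translation":[0,0,-20],"twist":[0,0,0],"grip":0.3},{"translation":[0,0,-40],"twist":[0,0,0],"grip":0.3},{"translation":[0,0,-40],"twist":[0,0,0],"grip":0.3},{"translation":[0,0,-40],"twist":[0,0,0],"grip":0.3}]'
python3 - <<'E'
from h import *
for _ in range(2): im,d,i=snap('wrist','w6.png')
P=cloud(d,i)
k=(P[...,2]>.030)&(np.hypot(P[...,0]-.655,P[...,1]+.121)<.03)&(P[...,2]<.07); print(k.sum(),rect(k,.047,i),np.nanpercentile(P[k][:,2],[50,95]))
E
python3 g.py 454 82 150 0  454 82 14 0
```

```text
t: 18.55
tool_pos: [0.6497, -0.1195, 0.1512]
orientation: [-3.098, -0.478, 0.02]
force: [0.7, -0.5, 0.8]
opening: 0.0606
443 ('cent', array([ 657.2, -121.7], dtype=float32), 'rect', array([ 657.2, -121.3]), array([23.8, 21.2]), 17.6) [0.04783793 0.05429454]
t 18.65 pos [ 654.5 -120.8  158.9] yaw 17.5 q6 1.0 open 60.3 F [ 0.5 -1.   1. ]
[454.0, 82.0, 150.0, 0.0] shift mm [-130.  -253.8    9.2] twist [-0.001  0.001  0.306]
[454.0, 82.0, 14.0, 0.0] shift mm [  0.   0. 136.] twist [0. 0. 0.]
```

View pics/w6.png

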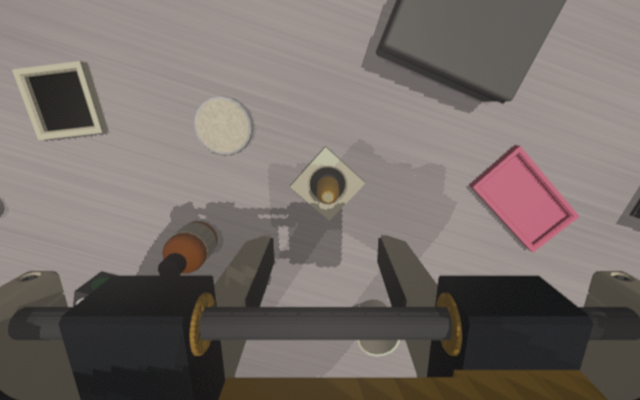

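The objective is seated at (327,188), its top at 54 mm. Next the cube, with the tool at yaw 0.

```bash
python3 -m pendant '[{"translation":[0,0,0],"twist":[0,0,0.15],"grip":0.6},{"translation":[0,0,0],"twist":[0,0,0.15],"grip":0.6},{"translation":[-25,-25,0],"twist":[0,0,0],"grip":0.6},{"translation":[-25,-25,0],"twist":[0,0,0],"grip":0.6},{"translation":[-25,-25,0],"twist":[0,0,0],"grip":0.6},{"translation":[-25,-25,0],"twist":[0,0,0],"grip":0.6},{"translation":[-25,-25,0],"twist":[0,0,0],"grip":0.6},{"translation":[-25,-25,0],"twist":[0,0,0],"grip":0.6},{"translation":[-25,-25,0],"twist":[0,0,0],"grip":0.6},{"translation":[-20,-20,0],"twist":[0,0,0],"grip":0.6}]'
python3 - <<'E'
from h import *
for _ in range(3): im,d,i=snap('wrist','w7.png')
P=cloud(d,i)
k=(P[...,2]>.037)&(np.hypot(P[...,0]-.454,P[...,1]-.082)<.04)&(P[...,2]<.055); print(k.sum(),rect(k,.042,i),np.nanpercentile(P[k][:,2],[50,95]))
E
python3 g.py 454 82 14 0
```

```text
t: 19.65
tool_pos: [0.456, 0.0784, 0.1566]
orientation: [3.141, -0.017, 0.006]
force: [0.4, 0.5, -0.0]
opening: 0.0744
1438 ('cent', array([456.5,  81. ], dtype=float32), 'rect', array([456.4,  81.1]), array([36.5, 36.6]), 89.6) [0.04239046 0.04359097]
t 19.8 pos [456.8  78.2 156.8] yaw -0.5 q6 1.64 open 74.5 F [ 0.  -0.4 -0.6]
[454.0, 82.0, 14.0, 0.0] shift mm [ -3.4  -3.8 142.8] twist [ 0.    -0.004 -0.009]
```

```bash
python3 -m pendant '[{"translation":[-1,-2,20],"twist":[0,0,0],"grip":0.6},{"translation":[0,-1,25],"twist":[0,0,0],"grip":0.6},{"translation":[0,0,25],"twist":[0,0,0],"grip":0.6},{"translation":[0,0,15],"twist":[0,0,0],"grip":0.6},{"translation":[0,0,10],"twist":[0,0,0],"grip":0.6},{"translation":[0,0,5],"twist":[0,0,0],"grip":0.6},{"translation":[0,0,0],"twist":[0,0,0],"grip":0.6},{"translation":[0,0,0],"twist":[0,0,0],"grip":0.6},{"translation":[0,0,0],"twist":[0,0,0],"grip":0.6},{"translation":[0,0,0],"twist":[0,0,0],"grip":0.6}]'
python3 g.py 455.5 81.5 14 -0.4
```

```text
t: 20.8
tool_pos: [0.4647, 0.0768, 0.0573]
orientation: [3.14, -0.018, 0.024]
force: [0.1, -0.6, -0.0]
opening: 0.0744
t 20.8 pos [464.7  76.8  57.3] yaw -0.7 q6 1.64 open 74.4 F [ 0.1 -0.6 -0. ]
[455.5, 81.5, 14.0, -0.4] shift mm [-9.9 -4.6 43.2] twist [ 0.002 -0.015 -0.005]
```

```bash
python3 -m pendant '[{"translation":[-5,-3,0],"twist":[0,-0.015,0],"grip":0.6},{"translation":[-5,-2,0],"twist":[0,0,0],"grip":0.6},{"translation":[0,0,10],"twist":[0,0,0],"grip":0.6},{"translation":[0,0,15],"twist":[0,0,0],"grip":0.6},{"translation":[0,0,12],"twist":[0,0,0],"grip":0.6},{"translation":[0,0,5],"twist":[0,0,0],"grip":0.6},{"translation":[0,0,0],"twist":[0,0,0],"grip":0.6},{"translation":[0,0,0],"twist":[0,0,0],"grip":0.6},{"translation":[0,0,0],"twist":[0,0,0],"grip":0.6},{"translation":[0,0,0],"twist":[0,0,0],"grip":0.6}]'
python3 g.py 455.5 81.5 14 -0.4
```

```text
t: 21.8
tool_pos: [0.4547, 0.0829, 0.014]
orientation: [3.14, -0.017, 0.003]
force: [-0.4, -0.1, -0.2]
opening: 0.0745
t 21.8 pos [454.7  82.9  14. ] yaw -0.6 q6 1.65 open 74.5 F [-0.4 -0.1 -0.2]
[455.5, 81.5, 14.0, -0.4] shift mm [ 0.8  1.4 -0. ] twist [ 0.001 -0.002 -0.004]
```

```bash

python3 -m pendant '[{"translation":[0,0,0],"twist":[0,0,0],"grip":-1},{"translation":[0,0,0],"twist":[0,0,0],"grip":-1},{"translation":[0,0,0],"twist":[0,0,0],"grip":-1},{"translation":[0,0,0],"twist":[0,0,0],"grip":-1},{"translation":[0,0,0],"twist":[0,0,0],"grip":-1},{"translation":[0,0,0],"twist":[0,0,0],"grip":-1},{"translation":[0,0,0],"twist":[0,0,0],"grip":-1},{"translation":[0,0,0],"twist":[0,0,0],"grip":-1},{"translation":[0,0,0],"twist":[0,0,0],"grip":-1},{"translation":[0,0,0],"twist":[0,0,0],"grip":-1}]'
python3 g.py 455 82 80 -0.4 455 82 80 25.4 654 153 80 25.4
```

```text
t: 22.8
tool_pos: [0.456, 0.0829, 0.0153]
orientation: [3.14, -0.017, 0.007]
force: [-0.1, -0.1, -0.2]
opening: 0.0356
t 22.8 pos [456.   82.9  15.3] yaw -0.6 q6 1.65 open 35.6 F [-0.1 -0.1 -0.2]
[455.0, 82.0, 80.0, -0.4] shift mm [ -0.7   1.  -64.7] twist [ 0.001 -0.004 -0.004]
[455.0, 82.0, 80.0, 25.4] shift mm [0. 0. 0.] twist [ 0.    0.   -0.45]
[654.0, 153.0, 80.0, 25.4] shift mm [210.2  21.2   0. ] twist [0. 0. 0.]
```

```bash

python3 -m pendant '[{"translation":[0,0,-15],"twist":[0,0,0],"grip":-1},{"translation":[0,0,-25],"twist":[0,0,-0.1],"grip":-1},{"translation":[0,0,-25],"twist":[0,0,-0.12],"grip":-1},{"translation":[0,0,0],"twist":[0,0,-0.12],"grip":-1},{"translation":[0,0,0],"twist":[0,0,-0.12],"grip":-1},{"translation":[30,3,0],"twist":[0,0,0],"grip":-1},{"translation":[40,4,0],"twist":[0,0,0],"grip":-1},{"translation":[40,4,0],"twist":[0,0,0],"grip":-1},{"translation":[40,4,0],"twist":[0,0,0],"grip":-1},{"translation":[30,3,0],"twist":[0,0,0],"grip":-1}]'
python3 - <<'E'
from h import *
for _ in range(3): im,d,i=snap('wrist','w8.png')
E
python3 g.py 654 153 19 25.8
```

```text
t: 23.8
tool_pos: [0.624, 0.1493, 0.0788]
orientation: [3.055, 0.728, -0.005]
force: [1.0, -1.0, 0.1]
opening: 0.0357
t 23.95 pos [622.8 148.9  78. ] yaw 26.8 q6 1.26 open 36.0 F [ 0.3 -0.6 -0.6]
[654.0, 153.0, 19.0, 25.8] shift mm [30.  10.4 58.8] twist [-0.     0.005  0.018]
```

View pics/w8.png

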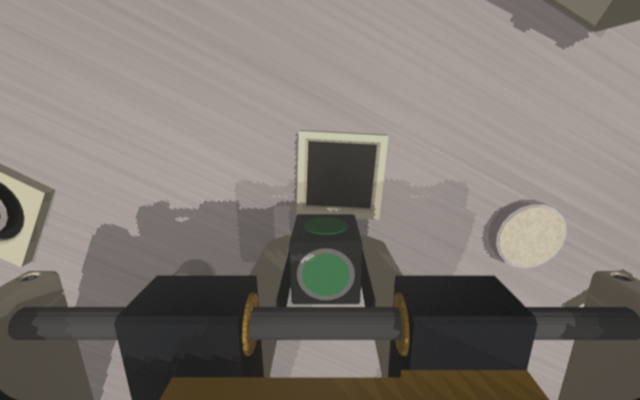

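The square recess is at (342,175), ahead of the held cube and nearly aligned with it.

```bash
python3 - <<'E'
from h import *
i=robot.camera_info('wrist'); im=cv2.imread('pics/w8.png'); m=im.max(-1)<90; m[209:]=0
print(rect(comp(m,342,175),.008,i))
E
python3 -m pendant '[{"translation":[12,4,0],"twist":[0,0,0.018],"grip":-1},{"translation":[12,4,0],"twist":[0,0,0],"grip":-1},{"translation":[6,2,0],"twist":[0,0,0],"grip":-1},{"translation":[0,0,10],"twist":[0,0,0],"grip":-1},{"translation":[0,0,15],"twist":[0,0,0],"grip":-1},{"translation":[0,0,10],"twist":[0,0,0],"grip":-1},{"translation":[0,0,0],"twist":[0,0,0],"grip":-1},{"translation":[0,0,0],"twist":[0,0,0],"grip":-1},{"translation":[0,0,0],"twist":[0,0,0],"grip":-1},{"translation":[0,0,0],"twist":[0,0,0],"grip":-1}]'
python3 g.py 654 153 19 25.8
```

```text
('cent', array([653.9, 151.3], dtype=float32), 'rect', array([653.2, 151. ]), array([51.3, 51.5]), 23.9)
t: 24.95
tool_pos: [0.6468, 0.1512, 0.0366]
orientation: [3.062, 0.7, -0.023]
force: [-0.3, -1.0, -0.9]
opening: 0.036
t 24.95 pos [646.8 151.2  36.6] yaw 25.8 q6 1.28 open 36.0 F [-0.3 -1.  -0.9]
[654.0, 153.0, 19.0, 25.8] shift mm [ 7.5  1.5 17.5] twist [-0.002  0.015 -0.001]
```

```bash
python3 -m pendant '[{"translation":[4,1,0],"twist":[0,0.015,0.01],"grip":-1},{"translation":[3,1,0],"twist":[0,0,0],"grip":-1},{"translation":[0,0,6],"twist":[0,0,0],"grip":-1},{"translation":[0,0,6],"twist":[0,0,0],"grip":-1},{"translation":[0,0,4],"twist":[0,0,0],"grip":-1},{"translation":[0,0,0],"twist":[0,0,0],"grip":-1},{"translation":[0,0,0],"twist":[0,0,0],"grip":-1},{"translation":[0,0,0],"twist":[0,0,0],"grip":-1},{"translation":[0,0,0],"twist":[0,0,0],"grip":-1},{"translation":[0,0,0],"twist":[0,0,0],"grip":-1}]'
python3 g.py 654 152 18 25.2
```

```text
t: 25.95
tool_pos: [0.6556, 0.1528, 0.0203]
orientation: [-3.064, -0.683, -0.005]
force: [-0.2, 1.1, -0.8]
opening: 0.0364
t 25.95 pos [655.6 152.8  20.3] yaw 25.1 q6 1.28 open 36.4 F [-0.2  1.1 -0.8]
[654.0, 152.0, 18.0, 25.2] shift mm [-1.8  0.   2.3] twist [-0.002 -0.004 -0.001]
```

```bash
python3 -m pendant '[{"translation":[-1,0,2],"twist":[0,0,0],"grip":-1},{"translation":[0,0,0],"twist":[0,0,0],"grip":-1},{"translation":[0,0,0],"twist":[0,0,0],"grip":0.5},{"translation":[0,0,0],"twist":[0,0,0],"grip":0.5},{"translation":[0,0,0],"twist":[0,0,0],"grip":0.5},{"translation":[0,0,0],"twist":[0,0,0],"grip":0.5},{"translation":[0,0,-20],"twist":[0,0,0],"grip":0.5},{"translation":[0,0,-40],"twist":[0,0,0],"grip":0.5},{"translation":[0,0,-40],"twist":[0,0,0],"grip":0.5},{"translation":[0,0,-40],"twist":[0,0,0],"grip":0.5}]'
python3 - <<'E'
from h import *
for _ in range(2): im,d,i=snap('wrist','w9.png')
P=cloud(d,i)
k=(P[...,2]>.038)&(np.hypot(P[...,0]-.655,P[...,1]-.152)<.04)&(P[...,2]<.06); print(k.sum(),rect(k,.045,i),np.nanpercentile(P[k][:,2],[5,50,95]))
E
python3 g.py 500 -120 160 25.2 382 -278 150 -15
```

```text
t: 26.95
tool_pos: [0.649, 0.151, 0.1535]
orientation: [-3.063, -0.683, 0.018]
force: [0.1, 0.0, -0.2]
opening: 0.0695
1432 ('cent', array([656., 152.], dtype=float32), 'rect', array([655.7, 151.9]), array([36.9, 36.5]), 25.2) [0.04363612 0.04532663 0.0466164 ]
t 27.05 pos [653.9 151.8 161.3] yaw 25.1 q6 1.28 open 69.6 F [-0.3 -0.7  0.7]
[500.0, -120.0, 160.0, 25.2] shift mm [-254.8  180.7    0.3] twist [-0.002 -0.002 -0.001]
[382.0, -278.0, 150.0, -15.0] shift mm [-174.    92.7   10. ] twist [0.    0.    0.702]
```

View pics/w9.png

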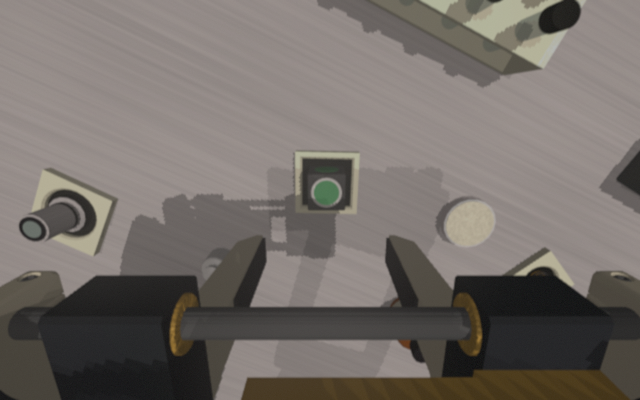

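The cube is seated at (327,190), its top at 45.3 mm. Now the slide box.

```bash
python3 -m pendant '[{"translation":[-38,24,0],"twist":[0,0,0],"grip":0.5},{"translation":[-38,24,0],"twist":[0,0,0],"grip":0.5},{"translation":[-38,24,0],"twist":[0,0,0],"grip":0.5},{"translation":[-38,24,0],"twist":[0,0,0],"grip":0.5},{"translation":[-38,24,0],"twist":[0,0,0],"grip":0.5},{"translation":[-38,24,0],"twist":[0,0,0],"grip":0.5},{"translation":[-38,24,0],"twist":[0,0,0],"grip":0.5},{"translation":[-38,24,0],"twist":[0,0,0],"grip":0.5},{"translation":[-38,24,0],"twist":[0,0,0],"grip":0.5},{"translation":[-38,24,0],"twist":[0,0,0],"grip":0.5}]'
python3 -m pendant '[{"translation":[0,0,0],"twist":[0,0,0.1],"grip":0.5},{"translation":[0,0,0],"twist":[0,0,0.15],"grip":0.5},{"translation":[0,0,0],"twist":[0,0,0.15],"grip":0.5},{"translation":[0,0,0],"twist":[0,0,0.15],"grip":0.5},{"translation":[0,0,0],"twist":[0,0,0.15],"grip":0.5},{"translation":[0,0,0],"twist":[0,0,0],"grip":0.5},{"translation":[0,0,0],"twist":[0,0,0],"grip":0.5},{"translation":[0,0,0],"twist":[0,0,0],"grip":0.5},{"translation":[0,0,0],"twist":[0,0,0],"grip":0.5},{"translation":[0,0,0],"twist":[0,0,0],"grip":0.5}]'
python3 g.py 382 -278 150 -15
```

```text
t: 28.05
tool_pos: [0.407, -0.235, 0.1578]
orientation: [-3.062, -0.698, -0.013]
force: [1.5, -0.0, 0.5]
opening: 0.0697
t: 29.05
tool_pos: [0.4024, -0.2417, 0.1569]
orientation: [-3.116, 0.39, -0.013]
force: [-0.6, -0.0, -0.2]
opening: 0.0697
t 29.05 pos [ 402.4 -241.7  156.9] yaw -14.3 q6 1.16 open 69.7 F [-0.6 -0.  -0.2]
[382.0, -278.0, 150.0, -15.0] shift mm [-10.8  40.2   6.7] twist [-0.002 -0.008  0.013]
```

```bash
python3 -m pendant '[{"translation":[-3,13,0],"twist":[0,-0.008,0.012],"grip":0.6},{"translation":[-4,14,0],"twist":[0,0,0],"grip":0.6},{"translation":[-4,13,0],"twist":[0,0,0],"grip":0.6},{"translation":[0,0,10],"twist":[0,0,0],"grip":0.6},{"translation":[0,0,10],"twist":[0,0,0],"grip":0.6},{"translation":[0,0,0],"twist":[0,0,0],"grip":0.6},{"translation":[0,0,0],"twist":[0,0,0],"grip":0.6},{"translation":[0,0,0],"twist":[0,0,0],"grip":0.6},{"translation":[0,0,0],"twist":[0,0,0],"grip":0.6},{"translation":[0,0,0],"twist":[0,0,0],"grip":0.6}]'
python3 - <<'E'
from h import *
im,d,i=snap('wrist','w10.png')
P=cloud(d,i)
k=(P[...,2]>.030)&(np.hypot(P[...,0]-.382,P[...,1]+.278)<.055)&(P[...,2]<.043); print(k.sum(),rect(k,.036,i),np.nanpercentile(P[k][:,2],[5,50,95]))
E
python3 g.py 382 -278 13 -15
```

```text
t: 30.05
tool_pos: [0.38, -0.2795, 0.1343]
orientation: [-3.113, 0.405, 0.004]
force: [-0.2, 0.2, -0.4]
opening: 0.0742
3148 ('cent', array([ 385.4, -280.6], dtype=float32), 'rect', array([ 383.7, -280.2]), array([32.4, 80.4]), 75.3) [0.03486188 0.03620504 0.03737073]
t 30.1 pos [ 380.1 -279.5  134.3] yaw -14.8 q6 1.09 open 74.4 F [0.1 0.2 0.3]
[382.0, -278.0, 13.0, -15.0] shift mm [  1.8  -1.7 121.3] twist [-0.002  0.003  0.003]
```

```bash
python3 -m pendant '[{"translation":[2,0,15],"twist":[0,0,0],"grip":0.6},{"translation":[0,0,20],"twist":[0,0,0],"grip":0.6},{"translation":[0,0,20],"twist":[0,0,0],"grip":0.6},{"translation":[0,0,15],"twist":[0,0,0],"grip":0.6},{"translation":[0,0,5],"twist":[0,0,0],"grip":0.6},{"translation":[0,0,0],"twist":[0,0,0],"grip":0.6},{"translation":[0,0,0],"twist":[0,0,0],"grip":0.6},{"translation":[0,0,0],"twist":[0,0,0],"grip":0.6},{"translation":[0,0,0],"twist":[0,0,0],"grip":0.6},{"translation":[0,0,0],"twist":[0,0,0],"grip":0.6}]'
python3 g.py 383 -279 13 -15
```

```text
t: 31.1
tool_pos: [0.3858, -0.2825, 0.0629]
orientation: [3.112, -0.403, 0.01]
force: [0.6, -0.0, -0.6]
opening: 0.0745
t 31.1 pos [ 385.8 -282.5   62.9] yaw -14.8 q6 1.09 open 74.5 F [ 0.6 -0.  -0.6]
[383.0, -279.0, 13.0, -15.0] shift mm [-4.  -2.8 49.9] twist [ 0.002 -0.006  0.004]
```

```bash
python3 -m pendant '[{"translation":[-4,-3,0],"twist":[0,-0.006,0],"grip":0.6},{"translation":[0,0,12],"twist":[0,0,0],"grip":0.6},{"translation":[0,0,15],"twist":[0,0,0],"grip":0.6},{"translation":[0,0,12],"twist":[0,0,0],"grip":0.6},{"translation":[0,0,9],"twist":[0,0,0],"grip":0.6},{"translation":[0,0,0],"twist":[0,0,0],"grip":0.6},{"translation":[0,0,0],"twist":[0,0,0],"grip":0.6},{"translation":[0,0,0],"twist":[0,0,0],"grip":0.6},{"translation":[0,0,0],"twist":[0,0,0],"grip":0.6},{"translation":[0,0,0],"twist":[0,0,0],"grip":0.6}]'
python3 g.py 383 -279 13 -15
```

```text
t: 32.1
tool_pos: [0.383, -0.2787, 0.0123]
orientation: [3.112, -0.403, 0.002]
force: [0.0, 0.1, 0.2]
opening: 0.0745
t 32.1 pos [ 383.  -278.7   12.3] yaw -14.8 q6 1.09 open 74.5 F [0.  0.1 0.2]
[383.0, -279.0, 13.0, -15.0] shift mm [ 0.1  0.3 -0.7] twist [ 0.003 -0.001  0.004]
```

```bash

python3 -m pendant '[{"translation":[0,0,0],"twist":[0,0,0],"grip":-1},{"translation":[0,0,0],"twist":[0,0,0],"grip":-1},{"translation":[0,0,0],"twist":[0,0,0],"grip":-1},{"translation":[0,0,0],"twist":[0,0,0],"grip":-1},{"translation":[0,0,0],"twist":[0,0,0],"grip":-1},{"translation":[0,0,0],"twist":[0,0,0],"grip":-1},{"translation":[0,0,0],"twist":[0,0,0],"grip":-1},{"translation":[0,0,0],"twist":[0,0,0],"grip":-1},{"translation":[0,0,0],"twist":[0,0,0],"grip":-1},{"translation":[0,0,0],"twist":[0,0,0],"grip":-1}]' 20
python3 g.py 383 -279 90 -15 383 -279 90 63 522.7 -359.6 90 63
```

```text
t: 33.1
tool_pos: [0.3837, -0.2795, 0.0135]
orientation: [3.111, -0.403, 0.004]
force: [0.0, 0.5, 0.7]
opening: 0.0319
t 33.1 pos [ 383.7 -279.5   13.5] yaw -14.8 q6 1.09 open 31.9 F [0.  0.5 0.7]
[383.0, -279.0, 90.0, -15.0] shift mm [ -0.5   0.1 -76.5] twist [ 0.004 -0.003  0.004]
[383.0, -279.0, 90.0, 63.0] shift mm [0. 0. 0.] twist [ 0.     0.    -1.361]
[522.7, -359.6, 90.0, 63.0] shift mm [ -8.4 161.1   0. ] twist [0. 0. 0.]
```

```bash

python3 -m pendant '[{"translation":[0,0,-15],"twist":[0,0,0],"grip":-1},{"translation":[0,0,-20],"twist":[0,0,0],"grip":-1},{"translation":[0,0,-20],"twist":[0,0,-0.1],"grip":-1},{"translation":[0,0,-20],"twist":[0,0,-0.14],"grip":-1},{"translation":[0,0,0],"twist":[0,0,-0.14],"grip":-1},{"translation":[0,0,0],"twist":[0,0,-0.14],"grip":-1},{"translation":[0,0,0],"twist":[0,0,-0.14],"grip":-1},{"translation":[0,0,0],"twist":[0,0,-0.14],"grip":-1},{"translation":[0,0,0],"twist":[0,0,-0.14],"grip":-1},{"translation":[0,0,0],"twist":[0,0,-0.14],"grip":-1}]'
python3 g.py 500 -350 90 63
python3 -m pendant '[{"translation":[0,0,0],"twist":[0,0,-0.14],"grip":-1},{"translation":[0,0,0],"twist":[0,0,-0.13],"grip":-1},{"translation":[0,0,0],"twist":[0,0,0],"grip":-1},{"translation":[0,0,0],"twist":[0,0,0],"grip":-1},{"translation":[-1,20,0],"twist":[0,0,0],"grip":-1},{"translation":[-1,25,0],"twist":[0,0,0],"grip":-1},{"translation":[-1,25,0],"twist":[0,0,0],"grip":-1},{"translation":[-1,25,0],"twist":[0,0,0],"grip":-1},{"translation":[-1,25,0],"twist":[0,0,0],"grip":-1},{"translation":[-1,10,0],"twist":[0,0,0],"grip":-1}]'
python3 - <<'E'
from h import *
for _ in range(3): im,d,i=snap('wrist','w11.png')
E
python3 g.py 522.7 -359.6 18 63
```

```text
t: 34.1
tool_pos: [0.3811, -0.2767, 0.0884]
orientation: [-2.853, -1.313, 0.004]
force: [0.2, -0.0, -1.0]
opening: 0.0316
t 34.1 pos [ 381.1 -276.7   88.4] yaw 49.4 q6 -0.03 open 31.6 F [ 0.2 -0.  -1. ]
[500.0, -350.0, 90.0, 63.0] shift mm [ 21.7 137.9  -1.8] twist [-0.002  0.002 -0.237]
t: 35.1
tool_pos: [0.4979, -0.3371, 0.0845]
orientation: [-2.657, -1.665, 0.006]
force: [-1.4, -0.0, -0.9]
opening: 0.0319
t 35.25 pos [ 496.2 -336.2   84.2] yaw 64.2 q6 -0.23 open 31.8 F [ 0.5  0.4 -1.7]
[522.7, -359.6, 18.0, 63.0] shift mm [-9.5 34.6 65.9] twist [-0.009  0.     0.021]
```

View pics/w11.png

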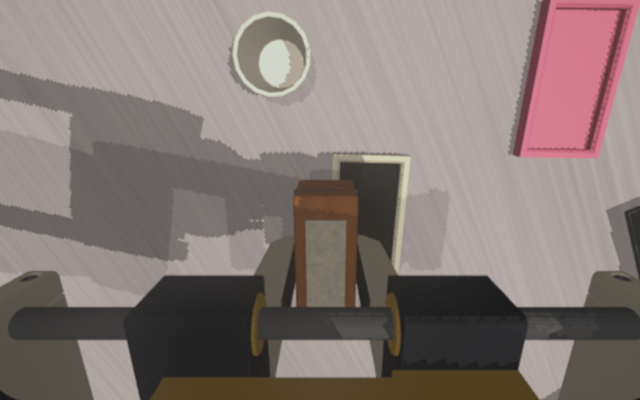

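The white nest's far edge runs from (333,155) to (411,155), to the right of the held box. I'll check its corners.

```bash
python3 - <<'E'
from h import *
i=robot.camera_info('wrist'); q=ray([[333,155],[411,155],[398,270]],.01,i)[:,:2]*1000; print(np.round(q,1))
a=np.radians(62.9); print(np.linalg.norm(q[0]-q[1]), np.degrees(np.arctan2(*(q[0]-q[1])[::-1]))-90, np.degrees(np.arctan2(*(q[1]-q[2])[::-1])), 'centre',(q[0]+q[1])/2-54*np.array([np.cos(a),np.sin(a)]))
E
python3 -m pendant '[{"translation":[-3,12,0],"twist":[-0.009,0,0.02],"grip":-1},{"translation":[-3,12,0],"twist":[0,0,0],"grip":-1},{"translation":[-3,10,0],"twist":[0,0,0],"grip":-1},{"translation":[0,0,10],"twist":[0,0,0],"grip":-1},{"translation":[0,0,15],"twist":[0,0,0],"grip":-1},{"translation":[0,0,15],"twist":[0,0,0],"grip":-1},{"translation":[0,0,0],"twist":[0,0,0],"grip":-1},{"translation":[0,0,0],"twist":[0,0,0],"grip":-1},{"translation":[0,0,0],"twist":[0,0,0],"grip":-1},{"translation":[0,0,0],"twist":[0,0,0],"grip":-1}]'
python3 g.py 522.7 -359.6 18 63
```

```text
[[ 520.4 -299.5]
 [ 574.5 -325.5]
 [ 528.4 -413.3]]
59.9228568814846 64.33622703639773 62.355813062563215 centre [ 522.85183576 -360.57618346]
t: 36.25
tool_pos: [0.5194, -0.3579, 0.038]
orientation: [-2.684, -1.625, 0.002]
force: [-0.1, 0.2, -1.1]
opening: 0.0318
t 36.25 pos [ 519.4 -357.9   38. ] yaw 62.4 q6 -0.2 open 31.8 F [-0.1  0.2 -1.1]
[522.7, -359.6, 18.0, 63.0] shift mm [-0.   3.8 20. ] twist [-0.004 -0.001 -0.011]
```

Everything agrees. Next: correct y by 4 and lower to about 17.5.

```bash
python3 -m pendant '[{"translation":[0,4,0],"twist":[-0.004,0,-0.01],"grip":-1},{"translation":[0,0,6],"twist":[0,0,0],"grip":-1},{"translation":[0,0,6],"twist":[0,0,0],"grip":-1},{"translation":[0,0,6],"twist":[0,0,0],"grip":-1},{"translation":[0,0,2],"twist":[0,0,0],"grip":-1},{"translation":[0,0,0],"twist":[0,0,0],"grip":-1},{"translation":[0,0,0],"twist":[0,0,0],"grip":-1},{"translation":[0,0,0],"twist":[0,0,0],"grip":-1},{"translation":[0,0,0],"twist":[0,0,0],"grip":-1},{"translation":[0,0,0],"twist":[0,0,0],"grip":-1}]'
python3 g.py 522.7 -359.6 16.5 63
```

```text
t: 37.25
tool_pos: [0.5243, -0.3606, 0.0178]
orientation: [2.676, 1.64, 0.003]
force: [-0.5, -0.5, -1.4]
opening: 0.0317
t 37.25 pos [ 524.3 -360.6   17.8] yaw 63.0 q6 -0.21 open 31.7 F [-0.5 -0.5 -1.4]
[522.7, -359.6, 16.5, 63.0] shift mm [ 0.2 -1.9  1.3] twist [ 0.003 -0.     0.   ]
```

```bash
python3 -m pendant '[{"translation":[0,-1,1],"twist":[0,0,0],"grip":-1},{"translation":[0,0,0],"twist":[0,0,0],"grip":-1},{"translation":[0,0,0],"twist":[0,0,0],"grip":0.4},{"translation":[0,0,0],"twist":[0,0,0],"grip":0.4},{"translation":[0,0,0],"twist":[0,0,0],"grip":0.4},{"translation":[0,0,0],"twist":[0,0,0],"grip":0.4},{"translation":[0,0,-20],"twist":[0,0,0],"grip":0.4},{"translation":[0,0,-40],"twist":[0,0,0],"grip":0.4},{"translation":[0,0,-40],"twist":[0,0,0],"grip":0.4},{"translation":[0,0,-40],"twist":[0,0,0],"grip":0.4}]'
python3 -m pendant '[{"translation":[-40,0,0],"twist":[0,0,0],"grip":0.4},{"translation":[-40,0,0],"twist":[0,0,0],"grip":0.4},{"translation":[-40,0,0],"twist":[0,0,0],"grip":0.4},{"translation":[-40,0,0],"twist":[0,0,0],"grip":0.4},{"translation":[0,0,0],"twist":[0,0,0],"grip":0.4},{"translation":[0,0,0],"twist":[0,0,0],"grip":0.4},{"translation":[0,0,0],"twist":[0,0,0],"grip":0.4},{"translation":[0,0,0],"twist":[0,0,0],"grip":0.4},{"translation":[0,0,0],"twist":[0,0,0],"grip":0.4},{"translation":[0,0,0],"twist":[0,0,0],"grip":0.4}]'
python3 g.py
python3 - <<'E'
from h import *
im,d,i=snap('top'); P=cloud(d,i); z=P[...,2]
cv2.imwrite('pics/f.png',cv2.resize(im[130:290,140:500,::-1],None,fx=2.2,fy=2.2,interpolation=2))
for n,x,y,h in(('eye',504,390,53),('obj',654,-121,53),('cube',654,152,45),('box',523,-360,39),('bottle',548,-2,75)):
    k=(np.hypot(P[...,0]-x/1e3,P[...,1]-y/1e3)<.05)&(z>(h-12)/1e3); print(n,k.sum(),rect(k,h/1e3,i),np.nanpercentile(z[k],[5,50,95]).round(3))
E
```

```text
t: 38.25
tool_pos: [0.5189, -0.3568, 0.153]
orientation: [-2.67, -1.636, 0.004]
force: [1.2, -0.2, 0.7]
opening: 0.0649
t: 39.25
tool_pos: [0.4512, -0.5044, 0.1651]
orientation: [2.668, 1.647, 0.005]
force: [-0.7, 0.5, -0.3]
opening: 0.065
t 39.25 pos [ 451.2 -504.4  165.1] yaw 63.4 q6 -0.45 open 65.0 F [-0.7  0.5 -0.3]
eye 127 ('cent', array([502.8, 389.1], dtype=float32), 'rect', array([502.6, 388.9]), array([32.3, 29.3]), 89.1) [0.043 0.053 0.057]
obj 53 ('cent', array([ 650.3, -119.1], dtype=float32), 'rect', array([ 649.8, -119.2]), array([19.5, 22.6]), 88.3) [0.043 0.048 0.055]
cube 210 ('cent', array([651.3, 152.8], dtype=float32), 'rect', array([651.1, 152.5]), array([40.5, 37.2]), 26.1) [0.041 0.044 0.048]
box 437 ('cent', array([ 521.1, -358. ], dtype=float32), 'rect', array([ 521.2, -357.7]), array([83.8, 36.1]), 63.3) [0.033 0.038 0.042]
bottle 56 ('cent', array([548.4,  -2. ], dtype=float32), 'rect', array([548.4,  -1.5]), array([19. , 19.1]), 89.0) [0.07  0.075 0.078]
```

View pics/f.png

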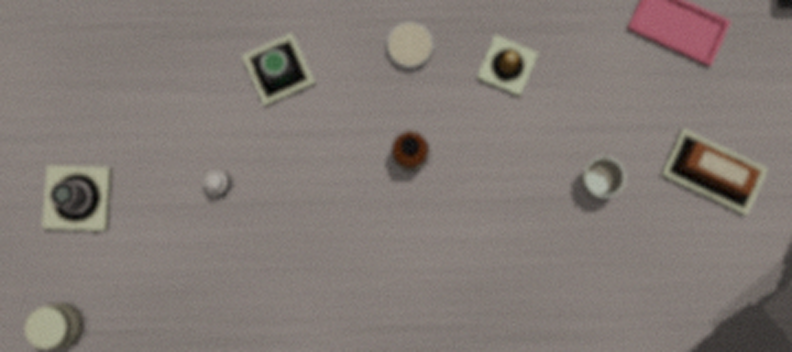

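All four are upright in their recesses at the expected heights, the bottle has not moved, and the arm is clear. Handing in.

```bash
python3 -c "from plant import robot; print(robot.close_job())"
```

```text
the job is handed in; nothing more can be done
None
```

I placed the eyepiece, the objective, the filter cube and the slide box, in that order, each into its matching white nest. I handed the job in at about 39 s, with the arm clear of everything.

**Positions:** the last top view shows all four upright in their recesses. Each centre is within about 4 mm of its recess centre, where 8 mm per side is free. The box and the cube are turned within 1° of their nests.

**Heights:** the measured tops agree with standing flat on the 3 mm recess floors.

| Item | Measured top (mm) | Expected (mm) |
|---|---|---|
| Eyepiece | 53 | 53 |
| Objective | 54–55 | 53 |
| Filter cube | 44–45 | 45 |
| Slide box | 38 | 39 |

**Bottle:** it is upright and has not moved.

**Disagreements:** the top and wrist cameras differed by 2–7 mm on positions. For the eyepiece, the first wrist reading differed from the top camera by 7 mm; a second reading with the arm still was within 4 mm. The top camera shows the objective 4–7 mm away from where the wrist camera put it. That is still within the recess, and in both views it stands upright inside. No check failed.

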